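# Sort loose hardware into the sample trays

### The arm

A 6-joint arm with a two-finger parallel gripper is mounted at the origin on a cart in front of the work surface, level with it; the furniture and walls round the work are solid. World frame = base frame: x ahead of the robot, y to its left, z up, the work surface at z = 0. Lengths are in m, angles in rad, forces in N, time in s.
With the tool pointing down it reaches from about 0.35 to 0.925 m from the base axis. Payload 6.4 kg.
Tool frame: the origin (TCP) lies midway between the tips of the shut fingers; the grasp point (between the pads) lies 19 mm behind it; z points along the fingers, y is the line along which they close (so a half turn about z gives the same grasp; the last joint's range is limited). The gripper opens to 85 mm and grips with 20 to 120 N. Pads are 22 mm wide; open, the fingers measure 114 mm over their backs; the gripper's body (76 mm by 85 mm) begins 54 mm behind the grasp point. The pads swing forward as they close: fully open they stand 13 mm farther back than shut.
Start: joints at [0.984, 0.245, 1.558, -0, 1.339, -0.174], TCP at [0.261, 0.595, 0.231] pointing down, gripper open.
Joint ranges: [-3.13, 3.13], [-1.02, 2.26], [0.13, 2.54], [-0.95, 4.09], [0.21, 2.88], [-2.74, 2.74]. Speed limits (rad/s): [2.57, 2.57, 3.14, 3.14, 3.14, 3.14].

### API

Orientations are given as a rotation vector (axis times angle).
In Python, from station import env, viewer, workorder, finder gives the robot as it stands.
- The arm moves only by the shell command python3 -m crank 'ROWS'. ROWS is a JSON object of lists of equal length, an entry for each row: "gripper": the finger opening in cm, from 0 to 8.54; "offset": the shift along the tool's x, y, z in cm, a list of three; "angular": the turn, a rotation vector about the tool's x, y, z in rad, a list of three. In form: {"gripper": [gripper, ...], "offset": [[dx, dy, dz], ...], "angular": [[ax, ay, az], ...]}. A call has 1 to 5 rows; each row shifts and turns the commanded pose from where the row before left it, along the tool's axes as they then stand; what a row does not reach is not made up. A row lasts 1/12 s, in which the tool goes at most 41.7 mm and 7.16 degrees, less where a joint would pass 70% of its speed; a pose out of reach is approached as far as the arm can. A call is refused whole if a number of a shift passes 4.17 or a number of a turn 0.125, either way. A call with a gripper value outside its range is refused whole. The fingers move at their own pace and stop on an object; the grip force is fixed at half the most. Time passes only in rows, so rows that do not move let the fingers close. It gives the time, the measured TCP pose, the force, the opening and the grip force at its end, in the units of the state.
- env.get_state(): the state, without advancing time (a new reading comes with each control period).
- viewer.camera(name): name is "scene" or "top" or "wrist"; returns (picture, depth): 384x512x3 uint8, blue, green, red; 384x512 float32, m along the optical axis (not along the pixel's ray), 0 where there is no reading.
- viewer.camera_model(name): a dict with "camera_matrix" (3x3 intrinsics, pixels), "k1" (the pictures are not rectified: a ray, as slopes to the right and down, at radius r is drawn at 1 + k1 r^2 times it, then the intrinsics apply), "view" (4x4, takes a point from world to camera coordinates); the wrist camera has in their place "T_tool_cam" (4x4, takes a point from camera to tool coordinates, whose origin is the TCP and whose axes are the flange's). Camera axes: x right, y up, looking along -z (the intrinsics and any distortion apply to the point x, -y, -z); pixel columns grow to the right and rows downward; lengths in m; the calibration is good to about 2 mm. A picture is of the moment at which its call begins: read the wrist's pose just before it. camera_model takes no time and is no camera call.
- workorder.job_done(): hands the job in; it is judged then, once.
Trained networks look in the newest picture that a camera, given by its name, has taken for a name from the list of things; names that differ only in an ending like _2 or _b are one class to them, and where a whole thing is asked for, a point or a joint stands for the part that bears it (a point fixed in the world has none). Each returns a list of dicts, best first, with "confidence" (0 to 1); they miss things now and then, are a little off and sometimes report something else, mostly with a low value. They report only what shows in the picture. A call takes as long as a camera call.
- finder.masks_of(label, camera): "region" (384x512 bool, what is visible of it) and "xy" ([column, row] in pixels, amid what is visible of it).
The state is a dict: "t": time; "joint_positions": joint angles; "dq": joint speeds; "effort": joint torques, N m; "position": TCP position; "tool_rot": TCP orientation; "contact_force": force on the tool from outside, world axes, zero at the start; "torque": the same for the moment, N m; "opening": opening from 0.0 (shut) to 1.0 (fully open); "finger_force": force on a finger pad.
Only numpy, scipy, OpenCV 4.12 (cv2) and the standard library are available. Lean on these libraries where they do the work, as an engineer would, in place of code of your own. Each camera call takes 0.05 s, during which the arm holds its last target. There are 200 camera calls.

### The job

Sort the five loose steel parts into the trays: each tray has a sample fixed on the ledge behind it, and the parts of that kind (two bolts, two bearings, one nut) belong inside that tray. Every part must lie on the tray's floor, bearings and nut flat, none on top of another or on a rim; leave the blue screw box and the tape measure where they are.

Things in the scene. Friction and masses are not known exactly. Their poses are not given: they have to be found in the camera images.
- bolt_a: Loose steel hex bolt lying down, 60 mm long: head 24 across flats, 10 long (local x -30 to -20), shank 16 diameter to x +30; it rests on head edge and tip, shank sloping 0.08 rad. Origin on its axis at mid-length (grip here), 10.4 mm above the bench, or above a tray floor when lying there; x from head to tip, any yaw. 0.12 kg. The two bolts are alike and interchangeable.
- bolt_b: Loose steel hex bolt lying down, 60 mm long: head 24 across flats, 10 long (local x -30 to -20), shank 16 diameter to x +30; it rests on head edge and tip, shank sloping 0.08 rad. Origin on its axis at mid-length (grip here), 10.4 mm above the bench, or above a tray floor when lying there; x from head to tip, any yaw. 0.12 kg. The two bolts are alike and interchangeable.
- bearing_a: Loose steel ball bearing lying flat, ring of 47 mm outside diameter and 14 mm height, dark shield between two bright rings; origin in the centre of its underside, z up along its axis. About 0.10 kg. The two bearings are alike and interchangeable.
- bearing_b: Loose steel ball bearing lying flat, ring of 47 mm outside diameter and 14 mm height, dark shield between two bright rings; origin in the centre of its underside, z up along its axis. About 0.10 kg. The two bearings are alike and interchangeable.
- nut: Loose large steel hexagon nut lying flat, 36 mm across flats (41.6 mm across corners), 19 mm high, round bore of 24 mm; origin in the centre of its underside, z up along the bore; two of its flats face along +x and -x. About 0.10 kg.
- tray_bolts: Fixed grey tray, outside 124 (x) x 132 (y) mm, walls 4 thick, 18 high, floor top 4 mm above bench: inside 116 x 124. A ledge behind its +x wall (local x 62 to 104, 12 high) carries a fixed sample hex bolt (along y), top 37 mm up. Trays alike but for the sample, in any order. Origin: on the bench under the centre of the open part; x points to the ledge, away from the robot (+-0.08 rad).
- tray_bearings: Fixed grey tray, outside 124 (x) x 132 (y) mm, walls 4 thick, 18 high, floor top 4 mm above bench: inside 116 x 124. A ledge behind its +x wall (local x 62 to 104, 12 high) carries a fixed sample ball bearing (flat), top 27 mm up. Trays alike but for the sample, in any order. Origin: on the bench under the centre of the open part; x points to the ledge, away from the robot (+-0.08 rad).
- tray_nuts: Fixed grey tray, outside 124 (x) x 132 (y) mm, walls 4 thick, 18 high, floor top 4 mm above bench: inside 116 x 124. A ledge behind its +x wall (local x 62 to 104, 12 high) carries a fixed sample hexagon nut (flat), top 32 mm up. Trays alike but for the sample, in any order. Origin: on the bench under the centre of the open part; x points to the ledge, away from the robot (+-0.08 rad).
- screw_box: Bystander, to be left alone: closed blue cardboard box in front of the parts, 60 (x) x 83 (y) x 46 mm high; origin in the centre of its underside.
- tape_measure: Bystander, to be left alone: yellow and black tape measure lying flat to the right of the parts, 71 x 82 x 32 mm; origin in the centre of its underside. (Beware: tall black cases, 0.31 m high, stand behind it to the right, from x = 0.57, y = -0.07 on: swing round with the arm drawn in.)

How it is judged:
By the outcome, as a careful person would: the job done as asked, in the order asked, and still so for the second after the job is handed in, with the robot touching nothing.
It also fails if it takes over 109 s, if anything falls off the work surface, if the arm or the gripper's body presses on something with over 40 N, if the wrist force passes 120 N, or if a joint passes its speed limit or range.

## Working session

There is one attempt and no reset: what is moved stays moved. The work goes in short steps, Python scripts to look and compute and a shell command to move; the robot and the scene stay as the last step left them, time stands still between calls to the robot, and variables do not carry over. Pictures are saved under pics/ and viewed, at most 14 in all, crops included, and the job is handed in when it is done.

```bash
ls; mkdir -p pics; python3 - <<'E'
from station import env, viewer, workorder, finder
import cv2,numpy as np
print(env.get_state())
for c in ("top","scene"):
    im,d=viewer.camera(c); cv2.imwrite(f"pics/{c}0.png",im); np.save(f"{c}0.npy",d)
    print(c,viewer.camera_model(c))
print(viewer.camera_model("wrist"))
E
```

```text
pics
{'t': 0.0, 'joint_positions': array([ 9.83883430e-01,  2.45817196e-01,  1.55902793e+00,  2.13301053e-05,
        1.33870757e+00, -1.74077432e-01]), 'dq': array([-0.00114617,  0.00084347, -0.00129817, -0.00014465, -0.00070644,
       -0.00050416]), 'effort': array([-1.33194308e-04, -4.29525447e+01, -3.26116490e+01, -2.31008635e-04,
        5.48212527e-03,  3.46151673e-06]), 'position': array([0.26044408, 0.59492454, 0.23017085]), 'tool_rot': array([-6.43739294e-01, -3.07416685e+00,  2.84585469e-03]), 'contact_force': array([-0.13734879, -0.27965674,  0.46497854]), 'torque': array([-0.01688813,  0.01316995, -0.07885422]), 'finger_force': 0.0, 'opening': 1.0050517724247308}
top {'camera_matrix': array([[480.4615762 ,   0.        , 250.49614009],
       [  0.        , 480.4615762 , 189.45179634],
       [  0.        ,   0.        ,   1.        ]]), 'k1': 0.05898702761946733, 'view': array([[ 0.02217898, -0.99959724,  0.01770463,  0.1603003 ],
       [ 0.99608626,  0.02360967,  0.0851748 , -0.4415898 ],
       [-0.0855585 ,  0.01574625,  0.99620871, -1.01260378],
       [ 0.        ,
[... 360 characters left out ...]
3219, -0.38042726],
       [-0.47252221, -0.40315936,  0.78369974, -0.81248289],
       [ 0.        ,  0.        ,  0.        ,  1.        ]])}
{'camera_matrix': array([[286.08387568,   0.        , 258.48135047],
       [  0.        , 286.08387568, 191.91135593],
       [  0.        ,   0.        ,   1.        ]]), 'k1': 0.011605617946543778, 'T_tool_cam': array([[-1.22830726e-03,  9.60340160e-01,  2.78828386e-01,
         6.96816584e-02],
       [ 9.99998986e-01,  9.78509812e-04,  1.03505871e-03,
        -5.11778571e-04],
       [ 7.21172135e-04,  2.78829374e-01, -9.60340387e-01,
        -1.42134280e-01],
       [ 0.00000000e+00,  0.00000000e+00,  0.00000000e+00,
         1.00000000e+00]])}
```

View pics/top0.png

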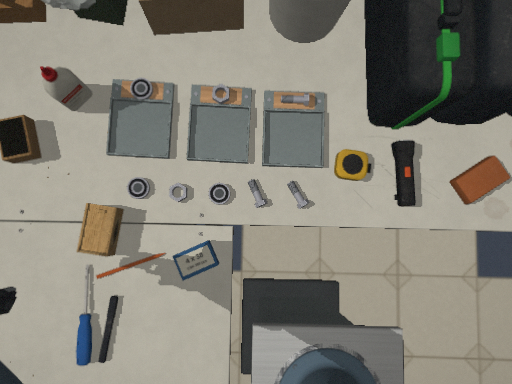

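View pics/scene0.png

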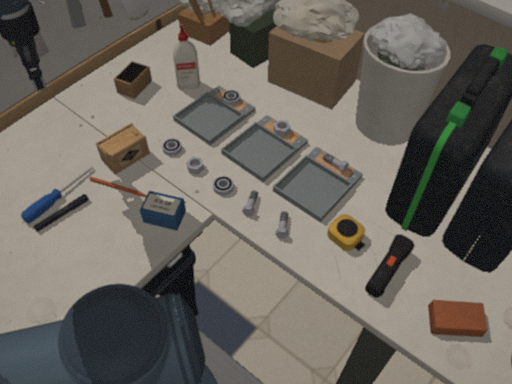

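```bash
cat > h.py <<'E'
from station import env, viewer, workorder, finder
import cv2,numpy as np
from scipy.spatial.transform import Rotation as R
def rays(cam,uv,pose=None):
    m=viewer.camera_model(cam); K=m["camera_matrix"]
    p=(np.asarray(uv,float).reshape(-1,2)-K[:2,2])/K[0,0]
    q=p.copy()
    for _ in range(20): q=p/(1+m["k1"]*(q**2).sum(1,keepdims=True))
    dc=np.c_[q[:,0],-q[:,1],-np.ones(len(q))]
    if cam=="wrist":
        s=pose or env.get_state(); T=np.eye(4); T[:3,:3]=R.from_rotvec(s["tool_rot"]).as_matrix(); T[:3,3]=s["position"]
        C=T@m["T_tool_cam"]
    else: C=np.linalg.inv(m["view"])
    return C[:3,3],dc@C[:3,:3].T
def at_z(cam,uv,z,pose=None):
    o,d=rays(cam,uv,pose); return o+d*((z-o[2])/d[:,2])[:,None]
def cloud(cam,mask,depth,pose=None):
    v,u=np.nonzero(mask&(depth>0)); o,d=rays(cam,np.c_[u,v],pose)
    return o+d*depth[v,u][:,None]
def rect(P):
    (c,s,a)=cv2.minAreaRect((P[:,:2]*1000).astype(np.float32)); return np.round(c,1),np.round(s,1),round(a,1)
E
python3 - <<'E'
from h import *
for c in ("top",):
  im,d=viewer.camera(c)
  for n in ["bolt_a","bearing_a","nut","tray_bolts","tray_bearings","tray_nuts","screw_box","tape_measure"]:
    for m in finder.masks_of(n,c):
      if m["confidence"]<.2: continue
      P=cloud(c,m["region"],d); 
      print(n,round(m["confidence"],2),np.round(m["xy"]),m["region"].sum(),"med",np.round(np.median(P,0)*1000,1) if len(P) else None,"z95",np.round(np.percentile(P[:,2],[5,95])*1000),*rect(P))
E
```

```text
bolt_a 0.65 [298. 196.] 214 med [424.9  68.2  17.2] z95 [11. 25.] [431.4  67.9] [59.8 24.5] 24.4
bolt_a 0.53 [256. 194.] 202 med [426.3 157.1  17.5] z95 [12. 26.] [431. 159.] [58.9 24. ] 27.4
bearing_a 0.95 [138. 188.] 372 med [436.  409.8  14.3] z95 [10. 17.] [436.5 411.3] [46.4 43.2] 72.1
bearing_a 0.71 [220. 194.] 332 med [428.7 238.1  14.3] z95 [11. 18.] [427.9 237.8] [41.3 43.2] 3.4
nut 0.67 [184. 196.] 198 med [428. 325.  18.] z95 [-1. 21.] [428.8 324.5] [37.2 36.7] 65.2
tray_bolts 0.83 [295. 131.] 4655 med [573.5  79.6   5.5] z95 [ 1. 22.] [573.9  79.1] [170.1 137.2] 0.5
tray_bearings 0.61 [139. 120.] 4858 med [588.2 412.4   5.7] z95 [ 1. 27.] [590.1 414.7] [139.7 172.1] 88.5
tray_nuts 0.95 [219. 125.] 4662 med [580.7 242.5   5.5] z95 [ 1. 20.] [583.  243.7] [136.1 172.7] 88.0
screw_box 0.64 [198. 257.] 1028 med [288.9 279.8  45.5] z95 [42. 49.] [288.5 281.1] [53.8 79.9] 23.3
tape_measure 0.88 [354. 164.] 943 med [494.1 -41.7  30.1] z95 [ 9. 34.] [496.8 -48. ] [67.1 78.6] 6.0
```

The top view shows the trays left to right as bearings (140,120), nuts (219,125) and bolts (295,131). The parts lie in front: bearings at (138,188) and (220,194), nut at (179,192), bolts at (257,194) and (299,195). The scene view agrees. I'll move over the nut, then turn and look with the wrist camera.

```bash
python3 -m crank '{"gripper":[8.5,8.5,8.5,8.5],"offset":[[-3.3,-2.24,0],[-3.3,-2.24,0],[-3.3,-2.24,0],[-3.3,-2.24,0]],"angular":[[0,0,0],[0,0,0],[0,0,0],[0,0,0]]}' && python3 -m crank '{"gripper":[8.5,8.5,8.5,8.5],"offset":[[-3.3,-2.24,0],[-3.3,-2.24,0],[-3.3,-2.24,0],[-3.3,-2.24,0]],"angular":[[0,0,0],[0,0,0],[0,0,0],[0,0,0]]}' && python3 -m crank '{"gripper":[8.5,8.5,8.5,8.5,8.5],"offset":[[0,0,0],[0,0,0],[0,0,0],[0,0,0],[0,0,0]],"angular":[[0,0,-0.124],[0,0,-0.124],[0,0,-0.124],[0,0,-0.124],[0,0,-0.124]]}' && python3 -m crank '{"gripper":[8.5,8.5,8.5,8.5],"offset":[[0,0,0],[0,0,0],[0,0,0],[0,0,0]],"angular":[[0,0,-0.124],[0,0,-0.124],[0,0,0],[0,0,0]]}'
cat > look.py <<'E'
from h import *
import sys
s=env.get_state(); im,d=viewer.camera("wrist"); cv2.imwrite(f"pics/{sys.argv[1]}.png",im)
for n in sys.argv[2:]:
    for m in finder.masks_of(n,"wrist"):
      if m["confidence"]<.25: continue
      P=cloud("wrist",m["region"],d,s); Q=P[P[:,2]>np.percentile(P[:,2],90)-.004]
      print(n,round(m["confidence"],2),np.round(m["xy"]),m["region"].sum(),"z",np.round(np.percentile(P[:,2],[5,50,95])*1000),"all",*rect(P),"top",*rect(Q))
E
python3 look.py w1 bolt_a bearing_a nut tray_bolts tray_bearings tray_nuts
```

```text
t: 0.88
position: [0.3462, 0.459, 0.2314]
tool_rot: [0.642, 3.075, 0.0]
contact_force: [0.7, -0.0, 0.3]
opening: 0.997
finger_force: 0.0
t: 1.22
position: [0.4314, 0.3237, 0.2316]
tool_rot: [0.643, 3.074, 0.001]
contact_force: [0.6, -0.8, 0.5]
opening: 0.997
finger_force: 0.0
t: 1.63
position: [0.4309, 0.3252, 0.2315]
tool_rot: [-0.334, 3.124, 0.0]
contact_force: [0.6, -0.0, -0.3]
opening: 0.996
finger_force: 0.0
t: 1.97
position: [0.4307, 0.3254, 0.2314]
tool_rot: [-0.704, 3.061, 0.0]
contact_force: [0.2, 0.1, -0.6]
opening: 0.994
finger_force: 0.0
bolt_a 0.87 [136. 103.] 837 z [10. 17. 24.] all [431.1 154.3] [60.7 27.4] 18.6 top [411.2 148.8] [15.  19.9] 27.2
bolt_a 0.61 [61. 67.] 1098 z [ 5. 16. 24.] all [433.9  62.8] [60.8 37.3] 26.8 top [414.3  60.6] [20.8 17.9] 30.0
bearing_a 0.8 [198. 134.] 1149 z [12. 14. 15.] all [427.1 236.6] [45.1 46. ] 27.4 top [427.2 236.8] [45.  45.4] 42.8
bearing_a 0.63 [314. 194.] 1104 z [-0. 14. 15.] all [437.8 412.4] [52.8 49.4] 63.6 top [435.9 410.2] [45.5 45.4] 17.2
nut 0.95 [254. 169.] 528 z [ 2. 18. 20.] all [427.7 324.1] [39.7 35.9] 60.1 top [428.3 324.6] [35.9 38. ] 27.1
tray_bolts 0.65 [ 47. 176.] 12270 z [ 2.  4. 23.] all [577.7  80.9] [177.9 131.8] 0.3 top [571.3  80.2] [130.1 163.5] 89.7
tray_bearings 0.76 [269. 280.] 9036 z [ 2.  4. 20.] all [586.7 415.8] [143.3 167.3] 87.9 top [585.  410.9] [132.3 163.2] 88.1
tray_nuts 0.74 [ 45. 173.] 12350 z [ 2.  4. 23.] all [578.7  80.7] [132.3 179.3] 90.0 top [571.3  80.2] [130.1 163.5] 89.7
tray_nuts 0.59 [161. 219.] 9142 z [ 2.  4. 17.] all [556.6 238. ] [139.3 232.6] 88.9 top [551.2 240.7] [132.7 221.9] 88.7
```

View pics/w1.png

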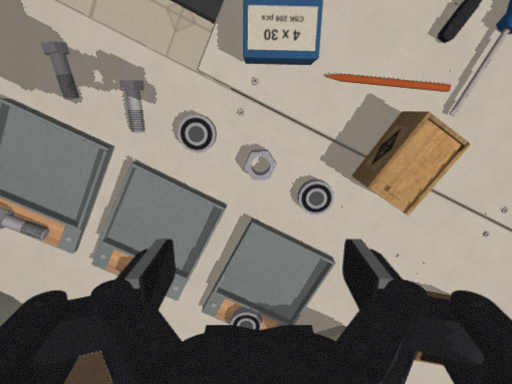

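The wrist view shows the bolts at (65,70) and (133,105), bearings at (197,132) and (315,196), and the nut at (260,164). Bearing and bolt samples sit where expected. Next I'll refine the yaws.

```bash
cat > yaw.py <<'E'
from h import *
import sys
cam=sys.argv[1]
s=env.get_state(); im,d=viewer.camera(cam)
for m in finder.masks_of("bolt_a",cam):
    if m["confidence"]<.3: continue
    P=cloud(cam,m["region"],d,s); P=P[P[:,2]>.007]; c=P[:,:2].mean(0); 
    u=np.linalg.svd(P[:,:2]-c,full_matrices=False)[2][0]; u*=np.sign(u[0]); t=(P[:,:2]-c)@u
    n=np.array([-u[1],u[0]]); q=(P[:,:2]-c)@n
    mid=c+u*(t.min()+t.max())/2
    print("bolt",np.round(mid*1000,1),"axis",np.degrees(np.arctan2(u[1],u[0])),"len",np.ptp(t))
for m in finder.masks_of("nut",cam)[:1]:
    P=cloud(cam,m["region"],d,s); P=P[(P[:,2]>.015)&(P[:,2]<.024)][:,:2]
    best=[]
    for a in np.radians(np.arange(0,60,1)):
        w=[np.ptp(P@[np.cos(b),np.sin(b)]) for b in a+np.radians([0,60,120])]; best.append(sum(w))
    b=np.array(best); b=np.convolve(np.r_[b[-4:],b,b[:4]],np.ones(9)/9,'valid'); i=b.argmin()
    print("nut flats normal",i,b.min()/3,b.max()/3, (P.max(0)+P.min(0))/2)
E
python3 yaw.py wrist; python3 yaw.py top; python3 - <<'E'
import cv2
a=cv2.imread('pics/w1.png'); cv2.imwrite('pics/c1.png',cv2.resize(a[20:220,30:350],None,fx=2.5,fy=2.5,interpolation=cv2.INTER_CUBIC))
E
```

```text
bolt [428.6  71.9] axis 29.508947429385156 len 0.06097929987060979
bolt [429.9 159.4] axis 22.3165198937656 len 0.05974149052247457
nut flats normal 29 0.036226709735817375 0.0398143643604735 [0.42805903 0.32438984]
bolt [431.6 158.5] axis 24.475740565741045 len 0.06007020367585389
bolt [430.6  71. ] axis 31.887059367646682 len 0.05901845023438928
```

View pics/c1.png

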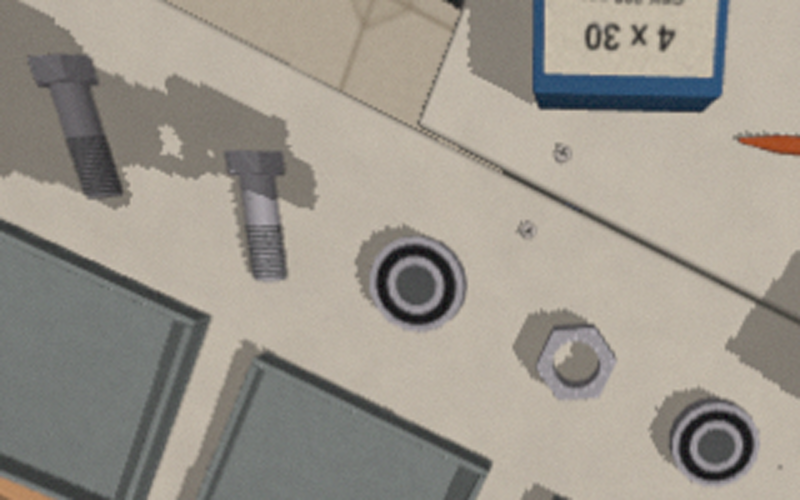

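Heads point toward the robot; bolt axes are about 23.5° (y=159 mm) and 31° (y=71 mm), and the nut's flat normal is about 89°. Nut first.

```bash
python3 -m crank '{"gripper":[6,6,6,6],"offset":[[0,0,0],[0,0,0],[0,0,0],[0,0,0]],"angular":[[0,0,0.1175],[0,0,0.1175],[0,0,0.1175],[0,0,0.1175]]}' && python3 -m crank '{"gripper":[6,6,6,6,6],"offset":[[0.25,-0.1,4],[0,0,4],[0,0,4],[0,0,4],[0,0,2]],"angular":[[0,0,0],[0,0,0],[0,0,0],[0,0,0],[0,0,0]]}' && python3 -m crank '{"gripper":[6,6],"offset":[[0,0,0],[0,0,0]],"angular":[[0,0,0],[0,0,0]]}'
```

```text
t: 2.95
position: [0.4307, 0.3253, 0.2313]
tool_rot: [0.033, 3.141, 0.0]
contact_force: [0.6, 0.7, -0.1]
opening: 0.7
finger_force: 0.0
t: 3.37
position: [0.4252, 0.3229, 0.0464]
tool_rot: [-0.023, -3.135, 0.005]
contact_force: [-0.5, -0.7, -1.4]
opening: 0.705
finger_force: 0.0
t: 3.53
position: [0.4277, 0.3242, 0.0507]
tool_rot: [-0.023, -3.14, 0.001]
contact_force: [0.0, -0.6, 1.7]
opening: 0.702
finger_force: 0.0
```

```bash
python3 -m crank '{"gripper":[6,6,6],"offset":[[0,0,3],[0,0,1.6],[0,0,0]],"angular":[[0,0,0],[0,0,0],[0,0,0]]}' && python3 -m crank '{"gripper":[0,0,0,0,0],"offset":[[0,0,0],[0,0,0],[0,0,0],[0,0,0],[0,0,0]],"angular":[[0,0,0],[0,0,0],[0,0,0],[0,0,0],[0,0,0]]}' && python3 -m crank '{"gripper":[0,0,0,0,0],"offset":[[0,0,0],[0,0,0],[0,0,-3],[0,0,-3],[0,0,0]],"angular":[[0,0,0],[0,0,0],[0,0,0],[0,0,0],[0,0,0]]}'
```

```text
t: 3.78
position: [0.4278, 0.3242, 0.0048]
tool_rot: [-0.023, -3.14, 0.001]
contact_force: [-0.6, -0.8, 0.1]
opening: 0.704
finger_force: 0.0
t: 4.2
position: [0.4305, 0.3255, 0.0083]
tool_rot: [0.023, 3.137, 0.004]
contact_force: [-1.4, -0.6, 7.1]
opening: 0.396
finger_force: 60.6
t: 4.62
position: [0.4326, 0.3266, 0.0723]
tool_rot: [0.023, 3.13, 0.009]
contact_force: [1.2, -0.1, 0.4]
opening: 0.401
finger_force: 60.4
```

```bash
python3 -m crank '{"gripper":[0,0,0,0,0],"offset":[[-3.25,-2.08,0],[-3.25,-2.08,0],[-3.25,-2.08,0],[-3.25,-2.08,0],[0,0,0]],"angular":[[0,0,0],[0,0,0],[0,0,0],[0,0,0],[0,0,0]]}' && python3 -m crank '{"gripper":[0,0,0,0],"offset":[[0,0,0],[0,0,2],[0,0,1.6],[0,0,0]],"angular":[[0,0,0],[0,0,0],[0,0,0],[0,0,0]]}' ; python3 look.py w2 nut tray_nuts
```

```text
t: 5.03
position: [0.5632, 0.2358, 0.0673]
tool_rot: [0.031, 3.134, 0.0]
contact_force: [0.5, -0.4, -0.2]
opening: 0.399
finger_force: 60.4
t: 5.37
position: [0.5531, 0.2394, 0.0259]
tool_rot: [-0.022, -3.135, 0.002]
contact_force: [-0.4, -0.3, -2.0]
opening: 0.406
finger_force: 60.3
nut 0.82 [263. 251.] 3842 z [20. 36. 37.] all [560.6 240.2] [60.9 37.8] 4.1 top [551.2 238. ] [35.2 41.5] 87.9
tray_nuts 0.64 [261. 197.] 30169 z [ 3.  4. 18.] all [572.3 240.6] [147.3 151.5] 86.9 top [559.6 241.1] [132.5 123.8] 88.1
```

View pics/w2.png

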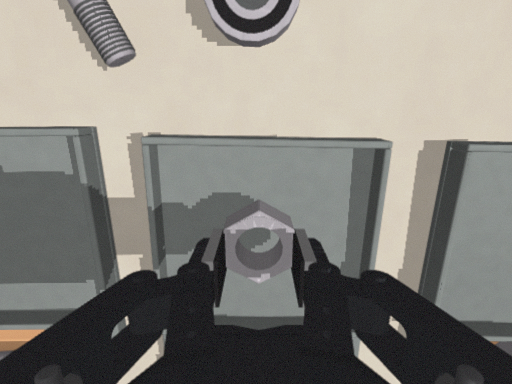

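The nut is held level at (261,250) over the middle tray, its underside about 9 mm below the TCP. Lowering it.

```bash
python3 -m crank '{"gripper":[0,0,0,0,0],"offset":[[-0.5,0.2,0],[0,0,0.8],[0,0,0.4],[0,0,0],[0,0,0]],"angular":[[0,0,0],[0,0,0],[0,0,0],[0,0,0],[0,0,0]]}'
```

```text
t: 5.93
position: [0.5615, 0.2411, 0.0168]
tool_rot: [-0.023, -3.14, 0.0]
contact_force: [0.2, -0.9, -1.5]
opening: 0.396
finger_force: 60.4
```

```bash
python3 -m crank '{"gripper":[0,0,0,0],"offset":[[0,0,0.25],[0,0,0],[0,0,0.15],[0,0,0]],"angular":[[0,0,0],[0,0,0],[0,0,0],[0,0,0]]}'
```

```text
t: 6.27
position: [0.5618, 0.2411, 0.0131]
tool_rot: [-0.023, -3.141, 0.0]
contact_force: [1.0, 0.4, -0.6]
opening: 0.4
finger_force: 60.4
```

```bash
python3 -m crank '{"gripper":[0,5,5,5,5],"offset":[[0,0,0.1],[0,0,0],[0,0,0],[0,0,0],[0,0,0]],"angular":[[0,0,0],[0,0,0],[0,0,0],[0,0,0],[0,0,0]]}' && python3 -m crank '{"gripper":[5,5,5,6.2,6.2],"offset":[[0,0,-2],[0,0,-3.5],[3.36,-0.15,0],[3.36,-0.15,0],[3.36,-0.15,0]],"angular":[[0,0,0],[0,0,0],[0,0,0],[0,0,0],[0,0,0]]}' && python3 -m crank '{"gripper":[6.2,6.2,6.2,6.2],"offset":[[3.36,-0.15,0],[0,0,0],[0,0,3],[0,0,0]],"angular":[[0,0,0],[0,0,0],[0,0,0],[0,0,0]]}' && python3 -m crank '{"gripper":[6.2,6.2],"offset":[[0,0,0],[0,0,0]],"angular":[[0,0,0],[0,0,0]]}'; python3 look.py w3 bearing_a nut
```

```text
t: 6.68
position: [0.5622, 0.2413, 0.0125]
tool_rot: [0.023, 3.141, 0.0]
contact_force: [-0.8, -0.1, 0.4]
opening: 0.587
finger_force: 0.0
t: 7.1
position: [0.4608, 0.2382, 0.0682]
tool_rot: [0.024, 3.14, 0.001]
contact_force: [-0.5, 0.3, -0.2]
opening: 0.724
finger_force: 0.0
t: 7.43
position: [0.4246, 0.2364, 0.0342]
tool_rot: [-0.023, -3.136, 0.003]
contact_force: [-0.7, -0.7, -1.1]
opening: 0.724
finger_force: 0.0
t: 7.6
position: [0.4284, 0.2373, 0.038]
tool_rot: [0.024, 3.141, 0.0]
contact_force: [0.8, 0.3, 0.2]
opening: 0.725
finger_force: 0.0
bearing_a 0.72 [260. 220.] 4190 z [11. 14. 15.] all [427.2 237.4] [45.8 47.6] 5.7 top [427.  236.8] [45.7 46.2] 1.9
bearing_a 0.66 [500. 229.] 1358 z [ 1.  9. 14.] all [440.2 395.8] [48.2 18. ] 8.8 top [439.1 392. ] [37.3 10. ] 10.0
```

View pics/w3.png

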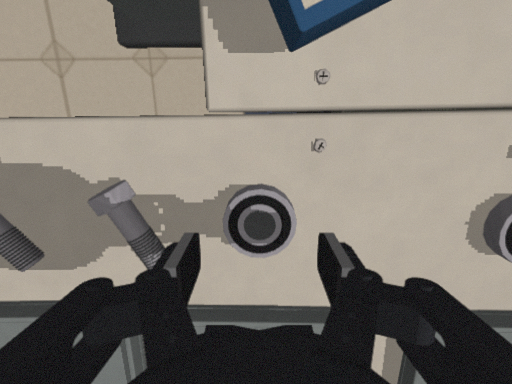

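The bearing is centred between the fingers at (260,220).

```bash
python3 -m crank '{"gripper":[6.2,6.2,6.2],"offset":[[0.1,0,2],[0,0,1.2],[0,0,0]],"angular":[[0,0,0],[0,0,0],[0,0,0]]}' && python3 -m crank '{"gripper":[0,0,0,0,0],"offset":[[0,0,0],[0,0,0],[0,0,0],[0,0,0],[0,0,0]],"angular":[[0,0,0],[0,0,0],[0,0,0],[0,0,0],[0,0,0]]}' && python3 -m crank '{"gripper":[0,0,0,0,0],"offset":[[0,0,-2],[0,0,-3],[0,0,0],[0,0,0],[0,0,0]],"angular":[[0,0,0],[0,0,0],[0,0,0],[0,0,0],[0,0,0]]}'
```

```text
t: 8.0
position: [0.4253, 0.2368, 0.0039]
tool_rot: [-0.024, -3.138, 0.001]
contact_force: [0.1, 0.3, -0.9]
opening: 0.727
finger_force: 0.0
t: 8.42
position: [0.4277, 0.2375, 0.0066]
tool_rot: [0.023, 3.139, 0.001]
contact_force: [-0.6, -0.2, 5.7]
opening: 0.51
finger_force: 61.5
t: 8.83
position: [0.426, 0.2371, 0.0549]
tool_rot: [-0.023, -3.141, 0.0]
contact_force: [-0.0, -0.3, -1.0]
opening: 0.509
finger_force: 61.2
```

```bash
python3 -m crank '{"gripper":[0,0,0,0,0],"offset":[[-2.73,2.97,0],[-2.73,2.97,0],[-2.73,2.97,0],[-2.73,2.97,0],[-2.73,2.97,0]],"angular":[[0,0,0],[0,0,0],[0,0,0],[0,0,0],[0,0,0]]}' && python3 -m crank '{"gripper":[0,0,0,0,0],"offset":[[-2.73,2.97,0],[0,0,0],[0,0,0],[0,0,1.5],[0,0,0]],"angular":[[0,0,0],[0,0,0],[0,0,0],[0,0,0],[0,0,0]]}' && python3 -m crank '{"gripper":[0,0],"offset":[[0,0,0],[0,0,0]],"angular":[[0,0,0],[0,0,0]]}'; python3 look.py w4 bearing_a tray_bearings
```

```text
t: 9.25
position: [0.565, 0.3845, 0.0528]
tool_rot: [-0.023, -3.138, 0.003]
contact_force: [0.8, -0.4, -1.2]
opening: 0.513
finger_force: 61.3
t: 9.67
position: [0.5898, 0.411, 0.0357]
tool_rot: [-0.024, -3.135, 0.005]
contact_force: [-0.7, -0.6, -2.1]
opening: 0.51
finger_force: 61.4
t: 9.83
position: [0.5919, 0.412, 0.0397]
tool_rot: [-0.024, -3.14, 0.001]
contact_force: [0.2, 0.1, -0.1]
opening: 0.509
finger_force: 61.4
bearing_a 0.73 [ 50. 202.] 23378 z [ 3.  4. 20.] all [602.4 293.5] [112.4 205.2] 74.9 top [586.6 303.1] [101.5 168.6] 74.0
tray_bearings 0.59 [262. 161.] 40724 z [ 2.  4. 26.] all [591.2 411.8] [147.5 179.2] 88.2 top [584.2 411.3] [132.4 160.2] 88.2
```

View pics/w4.png

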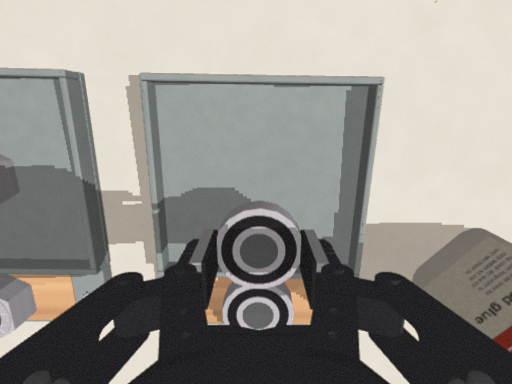

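The held bearing at (258,250) appears near the back wall. I'll measure the tray edges.

```bash
python3 - <<'E'
from h import *
print(np.round(at_z("wrist",[[142,76],[384,80],[262,78]],.018)*1000,1), np.round(at_z("wrist",[[258,243]],.045)*1000,1))
s=env.get_state();print(s["position"])
print(np.round(at_z("top",[[140,157],[108,155],[172,158],[109,102],[176,104]],.018)*1000,1))
E
```

```text
[[505.2 350.6  18. ]
 [509.4 480.5  18. ]
 [507.2 415.   18. ]] [[591.3 411.4  45. ]]
[0.59301466 0.41273733 0.04107001]
[[501.8 408.3  18. ]
 [504.3 475.9  18. ]
 [501.4 340.2  18. ]
 [619.2 478.7  18. ]
 [619.3 335.6  18. ]]
```

```bash
python3 -m crank '{"gripper":[0,0,0,0,0],"offset":[[0,0,1.6],[0,0,1.0],[0,0,0],[0,0,0.2],[0,0,0]],"angular":[[0,0,0],[0,0,0],[0,0,0],[0,0,0],[0,0,0]]}' && python3 -m crank '{"gripper":[0,0],"offset":[[0,0,0.1],[0,0,0]],"angular":[[0,0,0],[0,0,0]]}'
```

```text
t: 10.4
position: [0.5924, 0.4127, 0.0113]
tool_rot: [-0.023, -3.14, 0.001]
contact_force: [0.7, 0.4, -0.4]
opening: 0.509
finger_force: 61.3
t: 10.57
position: [0.5929, 0.413, 0.0112]
tool_rot: [-0.023, -3.141, 0.0]
contact_force: [0.2, 0.3, -0.7]
opening: 0.507
finger_force: 61.4
```

```bash
python3 -m crank '{"gripper":[6,6,6,6,6],"offset":[[0,0,0],[0,0,0],[0,0,0],[0,0,0],[0,0,0]],"angular":[[0,0,0],[0,0,0],[0,0,0],[0,0,0],[0,0,0]]}' && python3 -m crank '{"gripper":[6.2,6.2,6.2,6.2,6.2],"offset":[[0,0,-2],[0,0,-3.5],[3.92,-0.12,0],[3.92,-0.12,0],[3.92,-0.12,0]],"angular":[[0,0,0],[0,0,0],[0,0,0],[0,0,0],[0,0,0]]}' && python3 -m crank '{"gripper":[6.2,6.2,6.2,6.2,6.2],"offset":[[3.92,-0.12,0],[0,0,0],[0,0,3],[0,0,0],[0,0,0]],"angular":[[0,0,0],[0,0,0],[0,0,0],[0,0,0],[0,0,0]]}' && python3 look.py w5 bearing_a
```

```text
t: 10.98
position: [0.5931, 0.413, 0.0115]
tool_rot: [0.023, 3.141, 0.0]
contact_force: [0.3, -0.1, 0.1]
opening: 0.707
finger_force: 0.0
t: 11.4
position: [0.4748, 0.4111, 0.0674]
tool_rot: [0.025, 3.14, 0.002]
contact_force: [0.2, 0.8, -0.2]
opening: 0.724
finger_force: 0.0
t: 11.82
position: [0.4349, 0.4098, 0.0351]
tool_rot: [-0.023, -3.139, 0.003]
contact_force: [0.6, 0.8, -0.0]
opening: 0.727
finger_force: 0.0
bearing_a 0.9 [259. 224.] 4481 z [ 6. 14. 15.] all [440.1 410.8] [53.7 51.2] 32.8 top [435.6 410.9] [46.6 46. ] 3.1
```

```bash
python3 -m crank '{"gripper":[6.2,6.2,6.2],"offset":[[0,0,2],[0,0,1.0],[0,0,0]],"angular":[[0,0,0],[0,0,0],[0,0,0]]}' && python3 -m crank '{"gripper":[0,0,0,0,0],"offset":[[0,0,0],[0,0,0],[0,0,0],[0,0,0],[0,0,0]],"angular":[[0,0,0],[0,0,0],[0,0,0],[0,0,0],[0,0,0]]}' && python3 -m crank '{"gripper":[0,0,0,0,0],"offset":[[0,0,-2],[0,0,-3],[0,0,0],[0,0,0],[-3.4,0.1,0]],"angular":[[0,0,0],[0,0,0],[0,0,0],[0,0,0],[0,0,0]]}' && python3 -m crank '{"gripper":[0,0,0,0,0],"offset":[[-3.4,0.1,0],[-3.4,0.1,0],[0,0,1.5],[0,0,0],[0,0,0]],"angular":[[0,0,0],[0,0,0],[0,0,0],[0,0,0],[0,0,0]]}' && python3 look.py w6 bearing_a tray_bearings
```

```text
t: 12.17
position: [0.4352, 0.4096, 0.0046]
tool_rot: [-0.024, -3.138, 0.003]
contact_force: [-0.0, 0.5, 0.4]
opening: 0.724
finger_force: 0.0
t: 12.58
position: [0.4369, 0.4109, 0.0074]
tool_rot: [0.023, 3.14, 0.002]
contact_force: [0.1, -0.2, 3.6]
opening: 0.511
finger_force: 61.4
t: 13.0
position: [0.4639, 0.4102, 0.0535]
tool_rot: [-0.018, -3.133, 0.006]
contact_force: [-0.7, 0.1, -2.2]
opening: 0.51
finger_force: 61.4
t: 13.42
position: [0.5359, 0.4108, 0.0381]
tool_rot: [-0.024, -3.136, 0.004]
contact_force: [-0.6, -0.3, -1.0]
opening: 0.504
finger_force: 61.4
bearing_a 0.84 [258. 240.] 5957 z [40. 44. 46.] all [543.6 408.8] [44.1 63.5] 82.5 top [535.4 409.9] [43.1 46.6] 86.9
bearing_a 0.64 [263. 305.] 2784 z [16. 18. 19.] all [571.7 405.9] [80.7 45.8] 15.4 top [571.7 405.9] [80.7 45.7] 15.3
tray_bearings 0.96 [273. 199.] 15444 z [ 2.  4. 18.] all [561.8 412.5] [147.2 116.9] 88.3 top [553.5 412.5] [131.8  99.9] 88.1
```

View pics/w6.png

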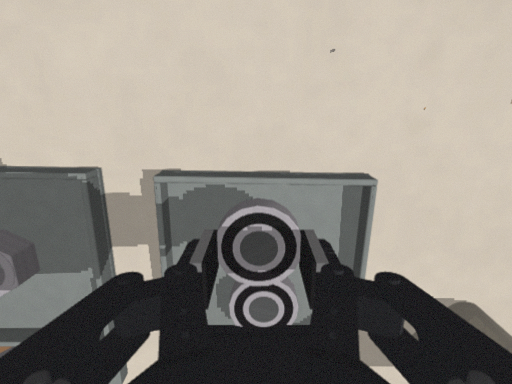

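The second bearing is held in front of the first one, which lies flat at (264,308), with clearance between them. Placing it.

```bash
python3 -m crank '{"gripper":[0,0,0,0,0],"offset":[[0,0,1.6],[0,0,1.0],[0,0,0],[0,0,0.3],[0,0,0]],"angular":[[0,0,0],[0,0,0],[0,0,0],[0,0,0],[0,0,0]]}' && python3 -m crank '{"gripper":[0,0],"offset":[[0,0,0],[0,0,0.1]],"angular":[[0,0,0],[0,0,0]]}'
```

```text
t: 13.98
position: [0.5377, 0.4119, 0.0119]
tool_rot: [-0.023, -3.141, 0.001]
contact_force: [0.9, 0.7, -1.4]
opening: 0.505
finger_force: 61.4
t: 14.15
position: [0.5385, 0.4122, 0.0117]
tool_rot: [0.023, 3.141, 0.001]
contact_force: [0.4, -0.7, -0.6]
opening: 0.506
finger_force: 61.4
```

```bash
python3 -m crank '{"gripper":[6,6,6,6,6],"offset":[[0,0,0],[0,0,0],[0,0,0],[0,0,0],[0,0,0]],"angular":[[0,0,0],[0,0,0],[0,0,0],[0,0,0],[0,0,0]]}' && python3 -m crank '{"gripper":[6,6,6,6,6],"offset":[[0,0,-2],[0,0,-3.5],[0,0,-3.5],[1.5,-3.64,0],[1.5,-3.64,0]],"angular":[[0,0,0],[0,0,0],[0,0,0],[0,0,0],[0,0,0]]}' && python3 -m crank '{"gripper":[4,4,4,4,4],"offset":[[1.5,-3.64,0],[1.5,-3.64,0],[1.5,-3.64,0],[1.5,-3.64,0],[1.5,-3.64,0]],"angular":[[0,0,0],[0,0,0],[0,0,0],[0,0,0],[0,0,0]]}' && python3 -m crank '{"gripper":[4,4,4,4,4],"offset":[[0,0,0],[0,0,0],[0,0,0],[0,0,0],[0,0,0]],"angular":[[0,0,-0.106],[0,0,-0.106],[0,0,-0.106],[0,0,-0.106],[0,0,0]]}' && python3 -m crank '{"gripper":[4,4],"offset":[[0,0,0],[0,0,0]],"angular":[[0,0,0],[0,0,0]]}'; python3 yaw.py wrist; python3 look.py w7 bearing_a
```

```text
t: 14.57
position: [0.5383, 0.4121, 0.0115]
tool_rot: [0.023, 3.141, 0.0]
contact_force: [0.1, 0.1, 0.9]
opening: 0.701
finger_force: 0.0
t: 14.98
position: [0.5094, 0.3409, 0.1054]
tool_rot: [0.02, 3.134, 0.005]
contact_force: [-0.3, -0.5, -0.3]
opening: 0.704
finger_force: 0.0
t: 15.4
position: [0.4284, 0.1574, 0.1014]
tool_rot: [0.022, 3.141, -0.0]
contact_force: [0.8, -0.6, 0.3]
opening: 0.47
finger_force: 0.0
t: 15.82
position: [0.4294, 0.1586, 0.1016]
tool_rot: [-0.64, 3.075, -0.0]
contact_force: [0.3, 0.2, -0.2]
opening: 0.469
finger_force: 0.0
t: 15.98
position: [0.4294, 0.1588, 0.1014]
tool_rot: [-0.635, 3.077, -0.0]
contact_force: [0.1, -0.1, -0.0]
opening: 0.466
finger_force: 0.0
bolt [430.9 156.7] axis 24.867174246957724 len 0.060943475658842616
```

View pics/w7.png

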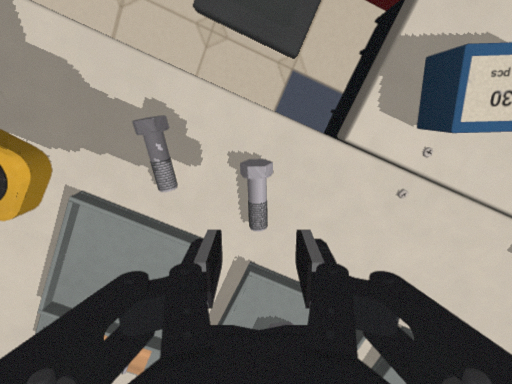

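Bolt 1 is centred at (258,195) and aligned with the fingers; bolt 2 is at (157,155). Descending on bolt 1.

```bash
python3 -m crank '{"gripper":[4,4,4,4],"offset":[[0,0,4],[0,0,4],[0,0,1.5],[0,0,0]],"angular":[[0,0,0],[0,0,0],[0,0,0],[0,0,0]]}' && python3 -m crank '{"gripper":[0,0,0,0,0],"offset":[[0,0,0],[0,0,0],[0,0,0],[0,0,0],[0,0,0]],"angular":[[0,0,0],[0,0,0],[0,0,0],[0,0,0],[0,0,0]]}' && python3 -m crank '{"gripper":[0,0,0,0,0],"offset":[[0,0,-2],[0,0,-3],[0,0,-2],[0,0,0],[0,0,0]],"angular":[[0,0,0],[0,0,0],[0,0,0],[0,0,0],[0,0,0]]}'
```

```text
t: 16.57
position: [0.4255, 0.1583, 0.0024]
tool_rot: [0.636, -3.067, -0.001]
contact_force: [-0.7, -0.1, -0.1]
opening: 0.469
finger_force: 0.0
t: 16.98
position: [0.431, 0.159, 0.0079]
tool_rot: [-0.637, 3.072, -0.001]
contact_force: [0.5, 0.4, 3.3]
opening: 0.155
finger_force: 58.8
t: 17.4
position: [0.4302, 0.1589, 0.0775]
tool_rot: [-0.638, 3.073, -0.0]
contact_force: [0.3, -0.2, -1.2]
opening: 0.158
finger_force: 58.7
```

```bash
python3 -m crank '{"gripper":[0,0,0,0,0],"offset":[[-2.27,-2.48,0],[-2.27,-2.48,0],[-2.27,-2.48,0],[-2.27,-2.48,0],[0,0,0]],"angular":[[0,0,0],[0,0,0],[0,0,0],[0,0,0],[0,0,0]]}' && python3 -m crank '{"gripper":[0,0,0,0],"offset":[[0,0,0],[0,0,2.5],[0,0,0],[0,0,0]],"angular":[[0,0,0],[0,0,0],[0,0,0],[0,0,0]]}'; python3 yaw.py wrist; python3 look.py w8 tray_bolts
```

```text
t: 17.82
position: [0.5562, 0.1013, 0.0754]
tool_rot: [-0.633, 3.075, -0.002]
contact_force: [-0.1, 0.2, -1.1]
opening: 0.156
finger_force: 58.8
t: 18.15
position: [0.5488, 0.1044, 0.0488]
tool_rot: [0.638, -3.07, -0.002]
contact_force: [-0.4, 0.0, -1.4]
opening: 0.156
finger_force: 58.8
bolt [548.6 103. ] axis 24.529748391465795 len 0.06155988934425942
bolt [441.3  74.7] axis 33.430103644193544 len 0.03742080205944795
nut flats normal 31 0.03187905681729839 0.033338291028928164 [0.5523033 0.2397458]
tray_bolts 0.78 [202. 184.] 31745 z [ 3.  4. 18.] all [580.   79.8] [146.1 179.7] 89.8 top [571.1  78.9] [132.2 161.1] 89.5
```

View pics/w8.png

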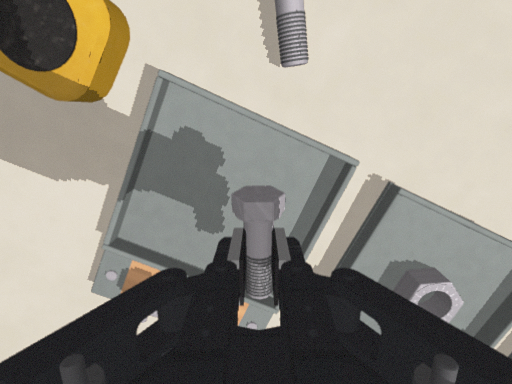

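Bolt 1 is held along the tool axis with its head at (258,205), inside the bolt tray. I'll check the tray corners before lowering.

```bash
python3 - <<'E'
from h import *
print(np.round(at_z("wrist",[[158,68],[358,162],[92,290]],.018)*1000,1),env.get_state()["position"])
E
```

```text
[[490.7  13.7  18. ]
 [493.  144.3  18. ]
 [648.8  15.6  18. ]] [0.55247448 0.10408959 0.05228849]
```

```bash
python3 -m crank '{"gripper":[0,0,0,0,0],"offset":[[0,0,2],[0,0,1.6],[0,0,0],[0,0,0.3],[0,0,0]],"angular":[[0,0,0],[0,0,0],[0,0,0],[0,0,0],[0,0,0]]}' && python3 -m crank '{"gripper":[0,0],"offset":[[0,0,0.1],[0,0,0]],"angular":[[0,0,0],[0,0,0]]}'
```

```text
t: 18.82
position: [0.5526, 0.1039, 0.0129]
tool_rot: [-0.638, 3.075, -0.0]
contact_force: [0.5, -0.6, -0.7]
opening: 0.155
finger_force: 58.8
t: 18.98
position: [0.5529, 0.1039, 0.0123]
tool_rot: [-0.638, 3.074, -0.001]
contact_force: [0.2, -0.4, -1.5]
opening: 0.157
finger_force: 58.8
```

```bash
python3 -m crank '{"gripper":[2.6,2.6,2.6,2.6,2.6],"offset":[[0,0,0.05],[0,0,0],[0,0,0],[0,0,0],[0,0,0]],"angular":[[0,0,0],[0,0,0],[0,0,0],[0,0,0],[0,0,0]]}' && python3 -m crank '{"gripper":[2.6,2.6,2.6,4,4],"offset":[[0,0,-2],[0,0,-3.5],[0,0,-3],[3.15,0.48,0],[3.15,0.48,0]],"angular":[[0,0,0],[0,0,0],[0,0,0],[0,0,0],[0,0,0]]}' && python3 -m crank '{"gripper":[4,4,4,4,4],"offset":[[3.15,0.48,0],[3.15,0.48,0],[0,0,0],[0,0,0],[0,0,0]],"angular":[[0,0,0],[0,0,0],[0,0,-0.067],[0,0,-0.067],[0,0,0]]}' && python3 -m crank '{"gripper":[4,4],"offset":[[0,0,0],[0,0,0]],"angular":[[0,0,0],[0,0,0]]}'; python3 yaw.py wrist; python3 look.py w9 tray_bolts
```

```text
t: 19.4
position: [0.5522, 0.1039, 0.011]
tool_rot: [-0.638, 3.076, -0.0]
contact_force: [-0.5, -0.3, -0.5]
opening: 0.305
finger_force: 0.0
t: 19.82
position: [0.4928, 0.0874, 0.0988]
tool_rot: [-0.638, 3.07, -0.003]
contact_force: [-0.4, -1.1, -1.0]
opening: 0.469
finger_force: 0.0
t: 20.23
position: [0.4285, 0.0713, 0.096]
tool_rot: [-0.844, 3.026, -0.0]
contact_force: [0.7, -0.1, -0.3]
opening: 0.47
finger_force: 0.0
t: 20.4
position: [0.4292, 0.0713, 0.096]
tool_rot: [-0.841, 3.027, -0.0]
contact_force: [-0.3, 0.0, -0.1]
opening: 0.469
finger_force: 0.0
bolt [430.3  68.8] axis 31.457910509301836 len 0.06066728116393423
tray_bolts 0.56 [228. 286.] 6858 z [ 2.  4. 27.] all [545.   51.6] [158.5 222.7] 53.9 top [529.   52.7] [146.7 190.3] 51.2
```

View pics/w9.png

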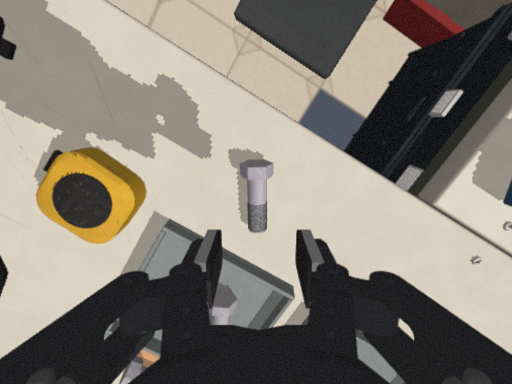

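Bolt 2 is centred and aligned at (258,195). Bolt 1 shows in the tray at (222,300).

```bash
python3 -m crank '{"gripper":[4,4,4,4],"offset":[[0,0,4],[0,0,4],[0,0,1],[0,0,0]],"angular":[[0,0,0],[0,0,0],[0,0,0],[0,0,0]]}' && python3 -m crank '{"gripper":[0,0,0,0,0],"offset":[[0,0,0],[0,0,0],[0,0,0],[0,0,0],[0,0,0]],"angular":[[0,0,0],[0,0,0],[0,0,0],[0,0,0],[0,0,0]]}' && python3 -m crank '{"gripper":[0,0,0,0,0],"offset":[[0,0,-2],[0,0,-3],[0,0,-2],[0,0,0],[-2.54,-2.08,0]],"angular":[[0,0,0],[0,0,0],[0,0,0],[0,0,0],[0,0,0]]}' && python3 -m crank '{"gripper":[0,0,0,0,0],"offset":[[-2.54,-2.08,0],[-2.54,-2.08,0],[-2.54,-2.08,0],[0,0,0],[0,0,2.5]],"angular":[[0,0,0],[0,0,0],[0,0,0],[0,0,0],[0,0,0]]}' && python3 -m crank '{"gripper":[0,0],"offset":[[0,0,0],[0,0,0]],"angular":[[0,0,0],[0,0,0]]}'; python3 look.py w10 bolt_a
```

```text
t: 20.98
position: [0.4256, 0.0716, 0.0029]
tool_rot: [0.84, -3.019, -0.005]
contact_force: [-0.3, 0.0, -0.1]
opening: 0.462
finger_force: 0.0
t: 21.4
position: [0.431, 0.0712, 0.0078]
tool_rot: [-0.842, 3.022, -0.002]
contact_force: [-0.6, 0.3, 7.1]
opening: 0.152
finger_force: 59.1
t: 21.82
position: [0.4569, 0.0678, 0.0751]
tool_rot: [0.844, -3.022, -0.002]
contact_force: [-0.8, 0.8, -1.7]
opening: 0.153
finger_force: 58.9
t: 22.23
position: [0.5642, 0.0519, 0.0545]
tool_rot: [-0.84, 3.018, -0.006]
contact_force: [0.7, 0.0, -1.4]
opening: 0.156
finger_force: 58.9
t: 22.4
position: [0.5565, 0.0529, 0.0487]
tool_rot: [0.841, -3.022, -0.003]
contact_force: [0.7, 0.4, -1.6]
opening: 0.155
finger_force: 58.9
bolt_a 0.88 [328. 233.] 2044 z [11. 21. 28.] all [548.8  92. ] [46.6 42.6] 24.6 top [536.4  83.4] [14.9 38.1] 21.4
bolt_a 0.6 [258. 224.] 3693 z [49. 57. 65.] all [568.1  64. ] [97.7 27.4] 37.7 top [548.7  46.8] [42.  19.1] 32.2
```

View pics/w10.png

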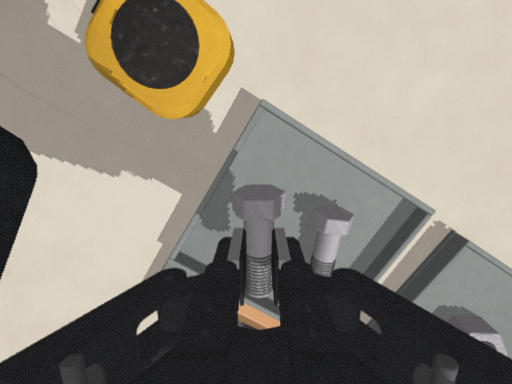

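Held bolt 2 has its head at (258,202); bolt 1's head is at (332,220) to its right. I'll check the spacing.

```bash
python3 - <<'E'
from h import *
print(np.round(at_z("wrist",[[334,218],[324,268]],.020)*1000,1),np.round(at_z("wrist",[[263,102],[432,210]],.018)*1000,1),env.get_state()["position"])
E
```

```text
[[531.4  92.   20. ]
 [564.8 107.2  20. ]] [[493.9  15.5  18. ]
 [494.6 143.7  18. ]] [0.55838521 0.05277238 0.05098528]
```

```bash
python3 -m crank '{"gripper":[0,0,0,0,0],"offset":[[0,0,2],[0,0,1.6],[0,0,0],[0,0,0.25],[0,0,0]],"angular":[[0,0,0],[0,0,0],[0,0,0],[0,0,0],[0,0,0]]}' && python3 -m crank '{"gripper":[0,0],"offset":[[0,0,0.05],[0,0,0]],"angular":[[0,0,0],[0,0,0]]}'
```

```text
t: 22.92
position: [0.5594, 0.0527, 0.0133]
tool_rot: [-0.843, 3.025, -0.001]
contact_force: [-0.0, 0.5, -1.1]
opening: 0.153
finger_force: 58.9
t: 23.08
position: [0.5597, 0.0526, 0.013]
tool_rot: [-0.842, 3.025, -0.001]
contact_force: [0.9, -0.3, -1.3]
opening: 0.154
finger_force: 58.9
```

```bash
python3 -m crank '{"gripper":[0,0,2.6,2.6,2.6],"offset":[[0,0,0.1],[0,0,0],[0,0,0],[0,0,0],[0,0,0]],"angular":[[0,0,0],[0,0,0],[0,0,0],[0,0,0],[0,0,0]]}' && python3 -m crank '{"gripper":[2.6,2.6,2.6,2.6,2.6],"offset":[[0,0,0],[0,0,-2],[0,0,-3.5],[0,0,-4],[0,0,-4]],"angular":[[0,0,0],[0,0,0],[0,0,0],[0,0,0],[0,0,0]]}' && python3 -m crank '{"gripper":[2.6,2.6,2.6,2.6,2.6],"offset":[[0,3,-2],[0,3,-2],[0,3,-2],[0,3,0],[0,3,0]],"angular":[[0,0,0],[0,0,0],[0,0,0],[0,0,0],[0,0,0]]}' && python3 -m crank '{"gripper":[2.6,2.6,2.6,2.6,2.6],"offset":[[2,3,0],[2,3,0],[2,0,0],[0,0,0],[0,0,0]],"angular":[[0,0,0],[0,0,0],[0,0,0],[0,0,0],[0,0,0]]}'; python3 look.py w11 bolt_a nut bearing_a screw_box; python3 - <<'E'
from h import *
im,d=viewer.camera("top"); cv2.imwrite("pics/top1.png",cv2.resize(im[60:290,80:400],None,fx=2.4,fy=2.4,interpolation=cv2.INTER_CUBIC))
for n in ["bolt_a","bearing_a","nut","screw_box","tape_measure"]:
    for m in finder.masks_of(n,"top"):
      if m["confidence"]<.25: continue
      P=cloud("top",m["region"],d); print(n,round(m["confidence"],2),np.round(m["xy"]),np.round(np.percentile(P[:,2],[5,50,95])*1000),*rect(P))
E
```

```text
t: 23.5
position: [0.5589, 0.0526, 0.0108]
tool_rot: [-0.843, 3.026, -0.0]
contact_force: [-0.8, -0.2, 0.0]
opening: 0.306
finger_force: 0.0
t: 23.92
position: [0.5579, 0.0527, 0.1465]
tool_rot: [0.842, -3.024, -0.001]
contact_force: [1.0, -0.4, -0.2]
opening: 0.309
finger_force: 0.0
t: 24.33
position: [0.4814, 0.1822, 0.2077]
tool_rot: [-0.841, 3.023, -0.001]
contact_force: [-0.6, 0.0, -0.6]
opening: 0.303
finger_force: 0.0
t: 24.75
position: [0.3984, 0.2015, 0.2058]
tool_rot: [-0.843, 3.026, -0.0]
contact_force: [0.5, 0.8, 0.4]
opening: 0.305
finger_force: 0.0
bolt_a 0.78 [ 87. 213.] 805 z [12. 20. 28.] all [560.6  46.3] [62.7 30. ] 25.5 top [548.4  45.1] [35.8 18. ] 30.4
nut 0.54 [237. 287.] 71 z [ 8. 22. 24.] all [551.9 254.7] [19.7  6.5] 25.8 top [552.1 254.3] [19.7  5.7] 25.8
screw_box 0.58 [377. 122.] 4872 z [15. 45. 46.] all [281.4 291.7] [ 64.6 107. ] 25.5 top [286.4 280.3] [54.7 81.3] 24.6
bolt_a 0.67 [305. 136.] [14. 21. 29.] [559.1  53.6] [60.6 24.5] 31.6
bolt_a 0.52 [284. 138.] [ 4. 21. 28.] [556.2 102.8] [64.4 28.5] 23.9
bearing_a 0.56 [142. 141.] [12. 18. 21.] [538.1 411.3] [46.9 46.5] 26.2
nut 0.49 [219. 127.] [ 9. 23. 26.] [560. 241.] [39.4 34.8] 0.4
screw_box 0.78 [183. 262.] [42. 46. 49.] [289.2 282.4] [54.7 81.5] 27.9
tape_measure 0.71 [355. 163.] [13. 30. 34.] [494.9 -48.9] [76.5 60.5] 83.5
```

View pics/top1.png

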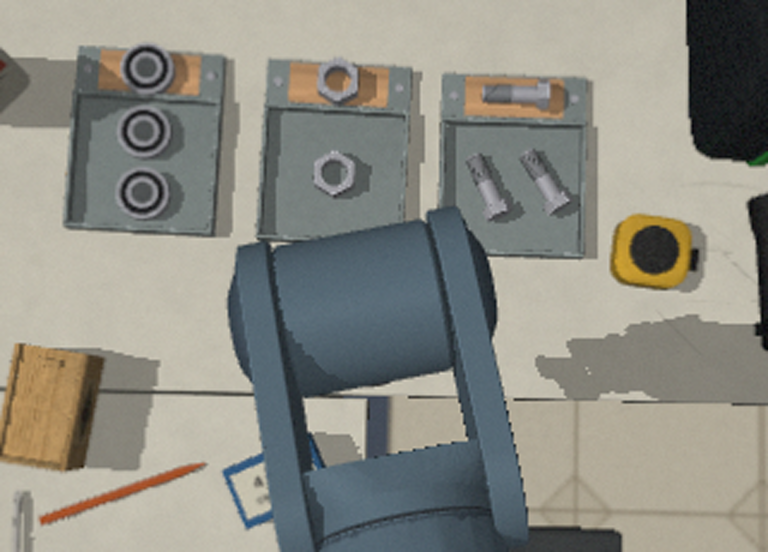

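View pics/w11.png

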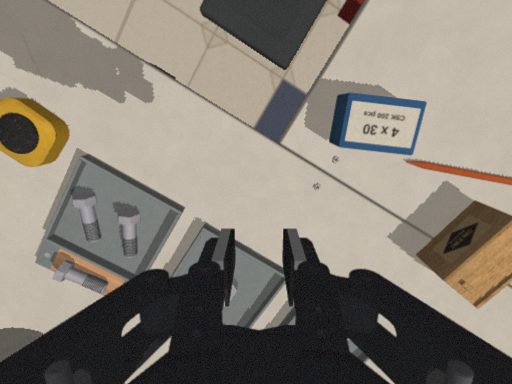

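The crop from above shows two bearings flat at (143,130) and (143,195), the nut flat at (334,173) and two bolts at (488,186) and (545,182), all on the floors of the right trays. The box and tape measure haven't moved, the wrist view agrees, and the robot is clear.

```bash
python3 -c "
from station import workorder
print(workorder.job_done())"
```

```text
the job is handed in; nothing more can be done
None
```

All five parts are sorted into their matching trays, lying on the tray floors with none overlapping; the screw box and tape measure are where they were, and the job was handed in at about 25 s of the 109 s allowed.

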